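# Push the castor caddy straight and park it in its dock

## Robot

A 6-joint arm with a two-finger parallel gripper is mounted at the origin on a cart in front of the work surface, level with it; the furniture and walls round the work are solid. World frame = base frame: x ahead of the robot, y to its left, z up, the work surface at z = 0. Lengths are in m, angles in rad, forces in N, time in s.
With the tool pointing down it reaches from about 0.35 to 0.775 m from the base axis. Payload 7.3 kg.
Tool frame: the origin (TCP) lies on the centre line of the jaws, within the pads' length; the fingertips stand ahead of it and the grasp point (between the pads) lies 11 mm behind it (robot.nose_length is the z of the fingertips in the tool frame, in m); z points along the fingers, y is the line along which they close (so a half turn about z gives the same grasp; the last joint's range is limited). The gripper opens to 92 mm and grips with 3 to 60 N. Pads are 19 mm wide; open, the fingers measure 130 mm over their backs; the gripper's body (75 mm by 190 mm) begins 47 mm behind the grasp point.
Start: joints at [1.05, 0.342, 1.524, -0, 1.275, -0.146], TCP at [0.192, 0.489, 0.235] pointing down, gripper open.
Joint ranges: [-2.53, 2.53], [-0.77, 2.02], [0.04, 2.7], [-1, 4.14], [0.28, 2.66], [-3.11, 3.11]. Speed limits (rad/s): [2.57, 2.57, 3.14, 3.14, 3.14, 3.14].

## Interface

Orientations are given as [roll, pitch, yaw] about the fixed x, y, z axes, in that order (R = Rz(yaw) Ry(pitch) Rx(roll)).
In Python, from cell import robot, cams gives the robot as it stands. The module is installed in compiled form; this text tells all that it offers.
- The arm moves only by the tool carry_out, never from a script. Its argument "deltas" is a list of rows, each a list of 7 numbers: the shift along the tool's x, y, z in cm, then the turn, a rotation vector about the tool's x, y, z in rad, then the opening, from 0 (shut) to 1 (fully open). A call has exactly 8 rows; each row shifts and turns the commanded pose from where the row before left it, along the tool's axes as they then stand; what a row does not reach is not made up. A row lasts 1/12 s, in which the tool goes at most 41.7 mm and 7.16 degrees, less where a joint would pass 70% of its speed; a pose out of reach is approached as far as the arm can. A call is refused whole if a number of a shift passes 4.17 or a number of a turn 0.125, either way. A call with a gripper value outside its range is refused whole. The fingers move at their own pace and stop on an object; "force" is the grip in N (left out, the last holds). Time passes only in rows, so rows that do not move let the fingers close, or fill a call up. It gives the time, the measured TCP pose, the force, the opening and the grip force at its end, in the units of the state.
- robot.observe(): the state, without advancing time (a new reading comes with each control period).
- cams.read_camera(name): name is "scene" or "top" or "wrist"; returns a dict with "image" (480x640x3 uint8, blue, green, red), "depth" (480x640 float32, m along the optical axis (not along the pixel's ray), 0 where there is no reading), "fx", "fy", "cx", "cy" (pixels), "world_to_cam" (4x4, takes a point from world to camera coordinates). Camera axes: x right, y up, looking along -z (the intrinsics and any distortion apply to the point x, -y, -z); pixel columns grow to the right and rows downward; lengths in m; the calibration is good to about 2 mm. A picture is of the moment at which its call begins.
- robot.hand_in(): hands the job in; it is judged then, once.
The state is a dict: "time": time; "qpos": joint angles; "qvel": joint speeds; "joint_efforts": joint torques, N m; "tool_pos": TCP position; "tool_rot": TCP orientation; "contact_force": force on the tool from outside, world axes, zero at the start; "torque": the same for the moment, N m; "opening": finger opening in m; "grip_force": force on a finger pad.
Only numpy, scipy, OpenCV 4.12 (cv2) and the standard library are available. Lean on these libraries where they do the work, as an engineer would, in place of code of your own. Each camera call takes 0.05 s, during which the arm holds its last target. There are 200 camera calls.

## Task

Take the little wheeled caddy by its push bar and roll it along the bench, without lifting it, until both swivel castors trail straight; then steer it between the dock's rails and push it gently home over the sill, so that it stays there by itself with the spring plunger pressed in when you let go. The vial must stay standing in its well, and the other glassware is to be left alone.

Things in the scene. Friction and masses are not known exactly. Their poses are not given: they have to be found in the camera images.
- caddy: Aluminium caddy, about 0.9 kg, deck 149 x 100 mm, its top 36 mm up. Origin on the bench under the middle of the rear axle; x ahead, y left, z up. Deck spans x -44 to +105, y +-50 mm; lips to 51 mm at the nose, 44 mm at the sides. Two rear wheels (radius 13, at y +-16) do not swivel: it rolls along its x and turns about its origin. Rolling takes under 2 N, dragging sideways 3 to 6 N.
- push_bar (a point): Middle of the push bar, a level round steel bar 10 mm thick, 80 mm long along the caddy's y, on uprights at y +-45; point at caddy x -35, y 0, z 62 mm, the deck 21 mm below the bar. Take it from above, one finger before and one behind it. A hand clamped on it keeps the rear wheels from rising over the dock's sill: straddle it loosely there. Caddy's axes.
- nose (a point): Foremost point of the rubber nose pad: caddy x 112, y 0, z 43 mm. Caddy's axes. It meets the black rubber buffer pad (80 wide, 29 to 57 mm up) on the dock's stop block, 123 mm past the sill, which first gives at 3 N and then yields 1 mm per 3.5 N, bottoming after 4 mm. A push of about 7 N there is home; 14 N on the dock counts as a slam.
- castor_left (a joint): Swivel angle of the left front castor, rad: 0 = wheel trails straight behind its pivot, + = counter-clockwise from above; stops at +-2.8. Pivot at caddy x 85, y +36 mm; wheel radius 10, trail 10 mm. Some 50 mm of pushing straight ahead makes it trail.
- castor_right (a joint): Swivel angle of the right front castor (pivot at caddy x 85, y -36 mm), read in the same way.
- dock: Fixed dock. Origin on the bench, middle of the mouth; x inward, y left. Two rails 45 mm high, x 0 to 210, inner faces y +-53.5 mm, flared outward from x 0 to -26; feet reach y +-82. A carriage between them is clamped 0 to 40 mm deeper, unmeasured: find it by feel. Its steel sill, 2.2 mm high, 48 mm wide, crosses the rear wheels' path only, at x 20 to 60; 3 to 6 N climbs it, then they drop behind.
- plunger (a joint): Travel of the steel spring plunger in the middle of the buffer pad, m: 0 = free, standing 8 mm out of the pad; 0.0075 = fully in, 2 N. With the rear wheels behind the sill, the caddy's origin is 8 to 11 mm past it, the nose about 3 mm from the pad, and the caddy stays put, plunger at about 0.005 when left alone.
- sample: Glass vial with a screw cap, 27 mm across and 56 mm tall, standing loose in the caddy's round well (wall 18 mm high) at caddy x 75, y 0 on the deck; its cap is 92 mm above the bench. Origin at its foot, z up.
- vial_black: Bystander: larger capped glass vial, 33 mm across, 70 mm tall, standing on the bench beside the way. Origin at its foot, z up.
- beaker_1: Bystander: small glass beaker, 42 mm across, 48 mm tall, at the back of the bench. Origin at its foot.
- dish: Bystander: round glass dish, 61 mm across, 12 mm tall, on the robot's side of the way. Origin at its foot.
There are look-alikes about, which are no part of the job. What is shaped like the sample but yellow is not meant.

How it is judged:
By the outcome, as a careful person would: the job done as asked, in the order asked, and still so for the second after the job is handed in, with the robot touching nothing.
It also fails if it takes over 56 s, if anything falls off the work surface, if the arm or the gripper's body presses on something with over 40 N, if the wrist force passes 120 N, or if a joint passes its speed limit or range.

## Working session

There is one attempt and no reset: what is moved stays moved. The work goes in short steps, Python scripts to look and compute and a tool call to move; the robot and the scene stay as the last step left them, time stands still between calls to the robot, and variables do not carry over. Pictures are saved under pics/ and viewed, at most 10 in all, crops included, and the job is handed in when it is done.

Besides the shell and the picture viewer there is one more tool, called after "Call:" as name([rows], argument=value, ...), one row to a line, values as JSON. carry_out: Moves the arm, as the interface text tells. Its arguments: {"type":"object","properties":{"deltas":{"type":"array","items":{"type":"array","items":{"type":"number"}}},"force":{"type":"number"}},"required":["deltas"]}

```bash
mkdir -p pics; cat > h.py <<'E'
import numpy as np, cv2
from cell import robot, cams
def cam(n,save=None):
    c=cams.read_camera(n)
    if save: cv2.imwrite('pics/'+save,c['image'])
    return c
def ray(c,u,v):
    M=np.linalg.inv(np.array(c['world_to_cam']))
    d=M[:3,:3]@np.array([(u-c['cx'])/c['fx'],-(v-c['cy'])/c['fy'],-1.0])
    return M[:3,3],d
def onz(c,u,v,z):
    o,d=ray(c,u,v); return o+d*(z-o[2])/d[2]
def pt(c,u,v):
    o,d=ray(c,u,v); return o+d*float(c['depth'][int(v),int(u)])
def proj(c,p):
    q=np.array(c['world_to_cam'])@np.append(p,1); return c['fx']*q[0]/-q[2]+c['cx'], c['cy']-c['fy']*q[1]/-q[2]
E
python3 - <<'E'
from h import *
cam('scene','s0.png');c=cam('top','t0.png')
print(robot.observe(),robot.nose_length); print(c['fx'],c['cx'],c['cy'],np.linalg.inv(c['world_to_cam']))
E
```

```text
{'time': 0.1, 'qpos': array([ 1.04999465e+00,  3.42676675e-01,  1.52488929e+00,  1.66839245e-05,
        1.27539439e+00, -1.46013954e-01]), 'qvel': array([-0.00143188, -0.001052  , -0.00208311,  0.00024542, -0.0008766 ,
       -0.0005485 ]), 'joint_efforts': array([ 5.18627203e-04, -4.32007778e+01, -2.44691348e+01,  7.18602701e-02,
        5.26497304e-02, -3.89400998e-05]), 'tool_pos': array([0.19200235, 0.48827092, 0.23411342]), 'tool_rot': array([-3.14024183e+00, -2.14779427e-04,  2.76679992e+00]), 'contact_force': array([ 0.22696823, -1.17147175,  0.44192592]), 'torque': array([ 0.04453595,  0.10299685, -0.02239819]), 'grip_force': 0.0, 'opening': 0.09188915357598491} 0.008
546.1514279867753 324.40645492890843 223.32872777644118 [[ 0.01741163  0.99416531 -0.10645269  0.4345833 ]
 [-0.99943265  0.01423542 -0.03052422  0.2380882 ]
 [-0.02883072  0.10692377  0.99384913  1.07467473]
 [ 0.          0.          0.          1.        ]]
```

View pics/t0.png

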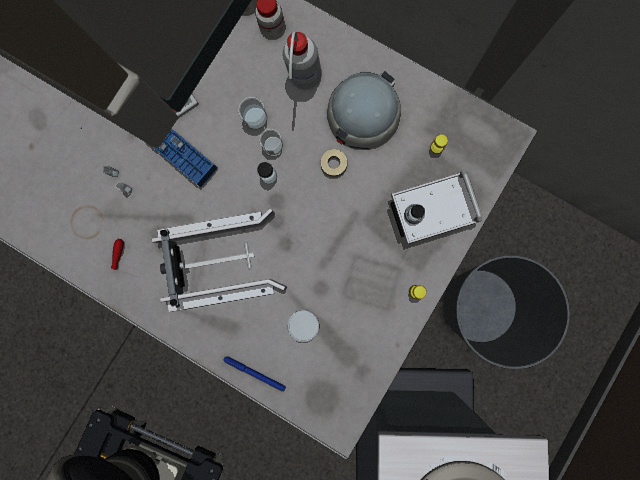

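View pics/s0.png

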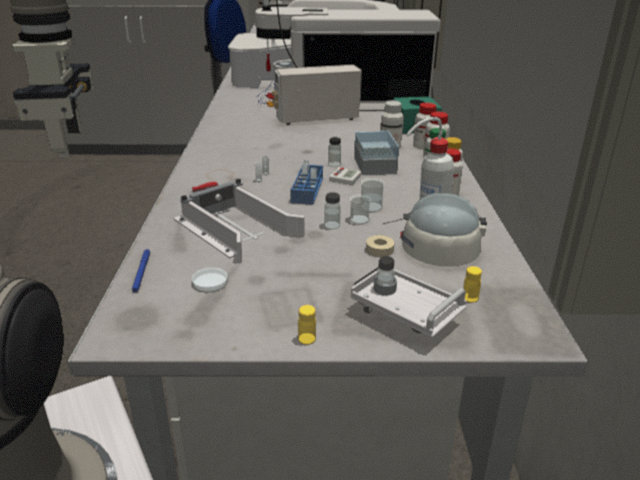

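The top view shows the caddy at about (433,208), with its push bar at (470,197) on the right and its nose pointing left. The dock mouth is at about (278,250), with the stop block at (172,265). The black vial is at (267,173) and the dish at (303,326); two yellow look-alikes stand at (440,145) and (418,292).

```bash
python3 - <<'E'
from h import *
im=cv2.imread('pics/t0.png')
a=cv2.resize(im[165:325,140:300],(400,400),interpolation=cv2.INTER_CUBIC)
b=cv2.resize(im[165:255,380:490],(400,327),interpolation=cv2.INTER_CUBIC)
o=np.zeros((400,800,3),np.uint8);o[:,:400]=a;o[:327,400:]=b
cv2.imwrite('pics/z0.png',o)
E
```

```text
(no output)
```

View pics/z0.png

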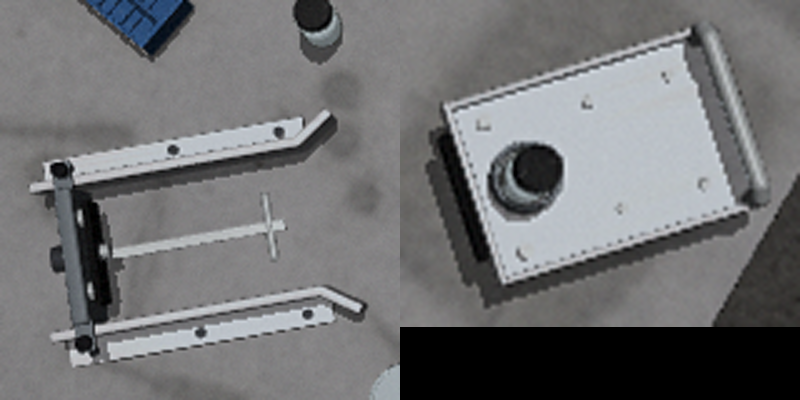

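The zoom shows the push bar's ends at (464,174) and (479,218), and the caddy's nose corners at (392,194) and (409,243). The rails' inner bends are at about (260,224) and (269,280), and the sill's cross bar is at (247,256).

```bash
python3 - <<'E'
from h import *
c=cam('top')
L=lambda x,y:(140+x/2.5,165+y/2.5); R=lambda x,y:(380+(x-400)/3.636,165+y/3.636)
for n,(u,v),z in [('barL',R(704,32),.065),('barR',R(761,193),.065),('noseR?',R(445,106),.051),('nose2',R(505,283),.051),('rear1',R(690,35),.044),('rear2',R(747,211),.044),
 ('railU front',L(300,149),.045),('railU rear',L(75,186),.045),('railL front',L(322,287),.045),('railL rear',L(100,324),.045),('flareU',L(329,113),.045),('flareL',L(363,310),.045),
 ('sill a',L(264,194),.002),('sill b',L(273,260),.002),('sill tip',L(285,225),.002),('padtop a',L(83,200),.057),('padtop b',L(100,318),.057),
 ('vialb cap',L(313,14),.07),('dish',(303,326),.012),('yel1',(418,292),.056),('yel2',(440,145),.056),('sample cap',R(538,168),.092)]:
    print(n,np.round([u,v],1),onz(c,u,v,z).round(4),pt(c,round(u),round(v)).round(4))
E
```

```text
barL [463.6 173.8] [0.6393 0.0111 0.065 ] [0.6385 0.0109 0.0673]
barR [479.3 218.1] [ 0.5566 -0.0169  0.065 ] [ 0.557  -0.0169  0.0628]
noseR? [392.4 194.2] [0.6015 0.142  0.051 ] [0.6019 0.1427 0.0506]
nose2 [408.9 242.8] [0.5098 0.1108 0.051 ] [0.5107 0.1086 0.0346]
rear1 [459.8 174.6] [0.6419 0.0137 0.044 ] [0.6404 0.0141 0.0481]
rear2 [475.4 223. ] [ 0.5496 -0.0148  0.044 ] [ 5.546e-01 -2.490e-02 -3.000e-04]
railU front [260.  224.6] [0.5407 0.3923 0.045 ] [0.543  0.3967 0.0152]
railU rear [170.  239.4] [0.5098 0.5637 0.045 ] [0.5111 0.5657 0.0385]
railL front [268.8 279.8] [0.4365 0.3725 0.045 ] [0.4362 0.3721 0.0455]
railL rear [180.  294.6] [0.4059 0.5397 0.045 ] [0.4051 0.5395 0.0452]
flareU [271.6 210.2] [0.5686 0.3709 0.045 ] [0.5697 0.3708 0.0398]
flareL [285.2 289. ] [0.4199 0.3412 0.045 ] [0.4195 0.3442 0.0187]
sill a [245.6 242.6] [0.5089 0.4262 0.002 ] [0.5082 0.4256 0.0008]
sill b [249.2 269. ] [0.457  0.4174 0.002 ] [ 0.4571  0.4185 -0.0024]
sill tip [254. 255.] [0.4847 0.4088 0.002 ] [0.4846 0.4085 0.0036]
padtop a [173.2 245. ] [0.4985 0.5533 0.057 ] [0.4987 0.5545 0.0542]
padtop b [180.  292.2] [0.4106 0.5363 0.057 ] [0.4103 0.5456 0.0255]
vialb cap [265.2 170.6] [0.6401 0.3818 0.07  ] [0.6394 0.3822 0.0694]
dish [303 326] [0.3495 0.3084 0.012 ] [0.3497 0.3083 0.0143]
yel1 [418 292] [0.4189 0.0946 0.056 ] [0.4189 0.0944 0.0543]
yel2 [440 145] [0.696  0.0529 0.056 ] [0.6962 0.0528 0.0555]
sample cap [418.  211.2] [0.5643 0.0997 0.092 ] [0.5652 0.099  0.0878]
```

```bash
cat >> h.py <<'E'
def plan(wps, start=None, g=1):
    """wps: list of (x,y,z,yaw,nrows); prints rows in tool axes"""
    s=robot.observe()
    p,yaw=(np.array(s['tool_pos']),s['tool_rot'][2]) if start is None else (np.array(start[:3],float),start[3])
    print('t',round(s['time'],2),p.round(4),round(yaw,4),'F',s['contact_force'].round(1))
    rows=[]
    for x,y,z,w,n in wps:
        t=np.array([x,y,z]);dw=(w-yaw+np.pi)%(2*np.pi)-np.pi
        for i in range(n):
            d=(t-p)/n*100; a=yaw+dw*i/n
            rows.append([round(d[0]*np.cos(a)+d[1]*np.sin(a),2),round(d[0]*np.sin(a)-d[1]*np.cos(a),2),round(-d[2],2),0,0,round(-dw/n,3),g])
        p,yaw=t,w
    for i in range(0,len(rows),8): print(rows[i:i+8])
E
python3 - <<'E'
from h import *
plan([(.395,.2425,.2,3.46,8),(.598,-.003,.15,3.46,8)])
E
```

```text
t 0.15 [0.192  0.4883 0.2342] 2.7668 F [-0.4  0.5 -0.7]
[[np.float64(-3.49), np.float64(-1.93), np.float64(0.43), 0, 0, np.float64(-0.087), 1], [np.float64(-3.31), np.float64(-2.22), np.float64(0.43), 0, 0, np.float64(-0.087), 1], [np.float64(-3.1), np.float64(-2.5), np.float64(0.43), 0, 0, np.float64(-0.087), 1], [np.float64(-2.87), np.float64(-2.76), np.float64(0.43), 0, 0, np.float64(-0.087), 1], [np.float64(-2.62), np.float64(-3.0), np.float64(0.43), 0, 0, np.float64(-0.087), 1], [np.float64(-2.35), np.float64(-3.22), np.float64(0.43), 0, 0, np.float64(-0.087), 1], [np.float64(-2.07), np.float64(-3.41), np.float64(0.43), 0, 0, np.float64(-0.087), 1], [np.float64(-1.76), np.float64(-3.57), np.float64(0.43), 0, 0, np.float64(-0.087), 1]]
[[np.float64(-1.45), np.float64(-3.71), np.float64(0.63), 0, 0, -0.0, 1], [np.float64(-1.45), np.float64(-3.71), np.float64(0.63), 0, 0, -0.0, 1], [np.float64(-1.45), np.float64(-3.71), np.float64(0.63), 0, 0, -0.0, 1], [np.float64(-1.45), np.float64(-3.71), np.float64(0.63), 0, 0, -0.0, 1], [np.float64(-1.45), np.float64(-3.71), np.float64(0.63), 0, 0, -0.0, 1], [np.float64(-1.45), np.float64(-3.71), np.float64(0.63), 0, 0, -0.0, 1], [np.float64(-1.45), np.float64(-3.71), np.float64(0.63), 0, 0, -0.0, 1], [np.float64(-1.45), np.float64(-3.71), np.float64(0.63), 0, 0, -0.0, 1]]
```

Call:
carry_out([
  [-3.5, -1.9, 0.4, 0, 0, -0.087, 1],
  [-3.3, -2.2, 0.4, 0, 0, -0.087, 1],
  [-3.1, -2.5, 0.4, 0, 0, -0.087, 1],
  [-2.9, -2.8, 0.4, 0, 0, -0.087, 1],
  [-2.6, -3.0, 0.4, 0, 0, -0.087, 1],
  [-2.4, -3.2, 0.4, 0, 0, -0.087, 1],
  [-2.1, -3.4, 0.4, 0, 0, -0.087, 1],
  [-1.8, -3.6, 0.4, 0, 0, -0.087, 1],
])

```text
time: 0.82
tool_pos: [0.3977, 0.2415, 0.2025]
tool_rot: [3.141, 0.0, -2.816]
contact_force: [0.8, -0.5, 0.5]
opening: 0.0916
grip_force: 0.0
```

Call:
carry_out([
  [-1.4, -3.7, 0.6, 0, 0, 0, 1],
  [-1.4, -3.7, 0.6, 0, 0, 0, 1],
  [-1.4, -3.7, 0.6, 0, 0, 0, 1],
  [-1.4, -3.7, 0.6, 0, 0, 0, 1],
  [-1.4, -3.7, 0.6, 0, 0, 0, 1],
  [-1.4, -3.7, 0.6, 0, 0, 0, 1],
  [-1.4, -3.7, 0.6, 0, 0, 0, 1],
  [-1.4, -3.7, 0.6, 0, 0, 0, 1],
])

```text
time: 1.48
tool_pos: [0.5974, -0.004, 0.1541]
tool_rot: [3.141, -0.0, -2.821]
contact_force: [1.1, 0.7, 0.1]
opening: 0.0917
grip_force: 0.0
```

```bash
sed -i 's/\[round(d\[0\]\*np/[round(float(d[0]*np/' h.py; python3 - <<'E'
import re
s=open('h.py').read()
s=re.sub(r"rows\.append\(.*\)\n","rows.append([round(float(v),k) for v,k in zip([d[0]*np.cos(a)+d[1]*np.sin(a),d[0]*np.sin(a)-d[1]*np.cos(a),-d[2],0,0,-dw/n,g],[2,2,2,0,0,3,2])])\n",s)
open('h.py','w').write(s)
E
python3 - <<'E'
from h import *
cam('wrist','w0.png')
plan([(.598,-.003,.11,3.46,8)])
E
```

```text
t 1.53 [ 0.6011 -0.0099  0.1526] -2.8242 F [ 1.1 -4.8  0.5]
[[0.01, 0.09, 0.53, 0.0, 0.0, -0.0, 1.0], [0.01, 0.09, 0.53, 0.0, 0.0, -0.0, 1.0], [0.01, 0.09, 0.53, 0.0, 0.0, -0.0, 1.0], [0.01, 0.09, 0.53, 0.0, 0.0, -0.0, 1.0], [0.01, 0.09, 0.53, 0.0, 0.0, -0.0, 1.0], [0.01, 0.09, 0.53, 0.0, 0.0, -0.0, 1.0], [0.01, 0.09, 0.53, 0.0, 0.0, -0.0, 1.0], [0.01, 0.09, 0.53, 0.0, 0.0, -0.0, 1.0]]
```

View pics/w0.png

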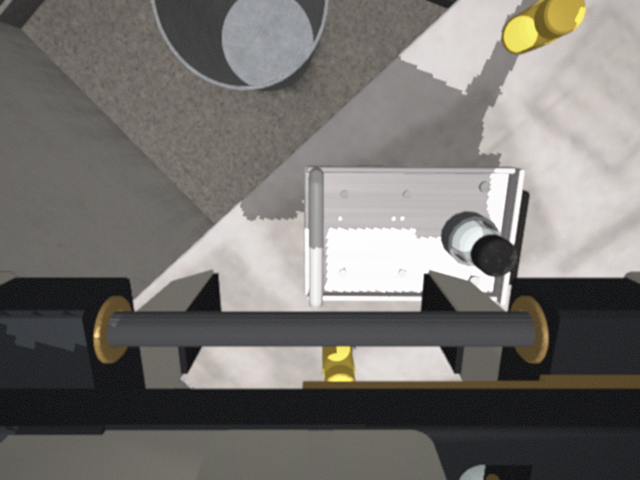

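The wrist view shows the bar running vertically from (316,168) to (316,305), parallel to the caddy's rear edge and square to the jaws; the vial's cap is at (492,255).

```bash
python3 - <<'E'
from h import *
c=cam('wrist')
a,b=onz(c,316,168,.062),onz(c,316,305,.062)
print(a.round(4),b.round(4),((a+b)/2).round(4),np.linalg.norm(a-b), pt(c,316,230).round(4))
d=a-b; print('heading',np.degrees(np.arctan2(-d[0],d[1])))
for u,v in [(305,170),(520,170),(518,188),(506,300)]: print(onz(c,u,v,.044 if u<400 else .051).round(4))
m=(a+b)/2
plan([(m[0],m[1],.11,3.46,8),(m[0],m[1],.052,3.46,8)])
E
```

```text
[ 0.5567 -0.027   0.062 ] [0.6471 0.0024 0.062 ] [ 0.6019 -0.0123  0.062 ] 0.09504382217265979 [ 0.6023 -0.0125  0.0352]
heading 107.9979142130093
[ 0.5621 -0.0333  0.044 ]
[0.5169 0.1019 0.051 ]
[0.5281 0.106  0.051 ]
[0.6052 0.1342 0.051 ]
t 1.58 [ 0.5989 -0.007   0.1527] -2.8253 F [-0.3  0.4 -0.1]
[[-0.02, -0.07, 0.53, 0.0, 0.0, -0.0, 1.0], [-0.02, -0.07, 0.53, 0.0, 0.0, -0.0, 1.0], [-0.02, -0.07, 0.53, 0.0, 0.0, -0.0, 1.0], [-0.02, -0.07, 0.53, 0.0, 0.0, -0.0, 1.0], [-0.02, -0.07, 0.53, 0.0, 0.0, -0.0, 1.0], [-0.02, -0.07, 0.53, 0.0, 0.0, -0.0, 1.0], [-0.02, -0.07, 0.53, 0.0, 0.0, -0.0, 1.0], [-0.02, -0.07, 0.53, 0.0, 0.0, -0.0, 1.0]]
[[-0.0, 0.0, 0.73, 0.0, 0.0, -0.0, 1.0], [-0.0, 0.0, 0.73, 0.0, 0.0, -0.0, 1.0], [-0.0, 0.0, 0.73, 0.0, 0.0, -0.0, 1.0], [-0.0, 0.0, 0.73, 0.0, 0.0, -0.0, 1.0], [-0.0, 0.0, 0.73, 0.0, 0.0, -0.0, 1.0], [-0.0, 0.0, 0.73, 0.0, 0.0, -0.0, 1.0], [-0.0, 0.0, 0.73, 0.0, 0.0, -0.0, 1.0], [-0.0, 0.0, 0.73, 0.0, 0.0, -0.0, 1.0]]
```

Call:
carry_out([
  [0, 0, 0.9, 0, 0, 0, 1],
  [0, 0, 1.5, 0, 0, 0, 1],
  [0, 0, 2.0, 0, 0, 0, 1],
  [0, 0, 2.0, 0, 0, 0, 1],
  [0, 0, 1.7, 0, 0, 0, 1],
  [0, 0, 1.2, 0, 0, 0, 1],
  [0, 0, 0.6, 0, 0, 0, 1],
  [0, 0, 0.1, 0, 0, 0, 1],
])

```text
time: 2.25
tool_pos: [0.5951, -0.001, 0.0533]
tool_rot: [3.14, -0.003, -2.819]
contact_force: [0.1, -0.4, -0.1]
opening: 0.0919
grip_force: 0.0
```

```bash
python3 - <<'E'
from h import *
s=robot.observe();print(s['tool_pos'],s['contact_force'],s['time'])
cam('wrist','w1.png')
E
```

```text
[ 0.59513001 -0.00096932  0.05328971] [ 0.14982707 -0.4263887  -0.1486788 ] 2.25
```

View pics/w1.png

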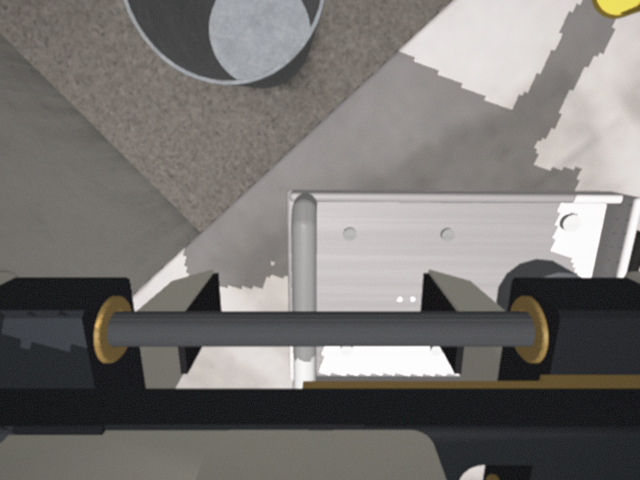

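The fingers straddle the bar: it is at u=304, between pads at about 215 and 425, and spans v=195 to 385.

```bash
python3 - <<'E'
from h import *
c=cam('wrist');s=robot.observe();print(s['tool_pos'],s['tool_rot'])
a,b=onz(c,304,193,.062),onz(c,304,387,.062)
m=(a+b)/2;print(m,np.linalg.norm(a-b)); r=m-s['tool_pos'];y=s['tool_rot'][2]
print('left',r[0]*np.cos(y)+r[1]*np.sin(y),'fwd',r[0]*np.sin(y)-r[1]*np.cos(y))
E
```

```text
[ 0.59645931 -0.00152349  0.05498157] [ 3.14147246e+00  1.39426685e-04 -2.81950388e+00]
[ 0.59317437 -0.00855537  0.062     ] 0.08640931217865971
left 0.00534194891278225 fwd -0.005630431701618162
```

Call:
carry_out([
  [0.25, -0.3, 0.15, 0, 0, 0, 1],
  [0.25, -0.3, 0.15, 0, 0, 0, 1],
  [0, 0, 0, 0, 0, 0, 0.5],
  [0, 0, 0, 0, 0, 0, 0.3],
  [0, 0, 0, 0, 0, 0, 0.15],
  [0, 0, 0, 0, 0, 0, 0.05],
  [0, 0, 0, 0, 0, 0, 0.0],
  [0, 0, 0, 0, 0, 0, 0.0],
], force=8)

```text
time: 3.02
tool_pos: [0.5938, -0.0095, 0.0518]
tool_rot: [3.142, 0.0, -2.82]
contact_force: [-0.0, -0.1, 0.2]
opening: 0.0566
grip_force: 0.0
```

Call:
carry_out([
  [0, 0, 0, 0, 0, 0, 0.0],
  [0, 0, 0, 0, 0, 0, 0.0],
  [0, 0, 0, 0, 0, 0, 0.0],
  [0, 0, 0, 0, 0, 0, 0.0],
  [0, 0, 0, 0, 0, 0, 0.0],
  [0, 0, 0, 0, 0, 0, 0.0],
  [0, 0, 0, 0, 0, 0, 0.0],
  [0, 0, 0, 0, 0, 0, 0.0],
])

```text
time: 3.68
tool_pos: [0.5938, -0.0095, 0.0517]
tool_rot: [3.142, 0.0, -2.82]
contact_force: [-0.0, -0.4, -0.8]
opening: 0.0094
grip_force: 8.0
```

```bash
cat >> h.py <<'E'
D=np.array([.4885,.3825]);DY=np.radians(100.3)
def dk():
    s=robot.observe();p=s['tool_pos'];y=s['tool_rot'][2]
    h=np.array([np.sin(y),-np.cos(y)]);l=np.array([np.cos(y),np.sin(y)])
    o=p[:2]+.035*h; d=np.array([np.cos(DY),np.sin(DY)]);n=np.array([-d[1],d[0]])
    F=s['contact_force'][:2]
    print('t',round(s['time'],2),'tool',p.round(4),'yaw',round(y,3),'dock x,y',((o-D)@d).round(4),((o-D)@n).round(4),'hdg deg',np.degrees((np.arctan2(h[1],h[0])-DY+np.pi)%(2*np.pi)-np.pi).round(2),'Ffwd',(F@h).round(1),'Fleft',(F@l).round(1),'grip',s['grip_force'],s['opening'])
E
python3 -c "
from h import *
dk()
import json"
```

```text
t 3.68 tool [ 0.5938 -0.0095  0.0517] yaw -2.82 dock x,y -0.3699 -0.0286 hdg deg 8.1 Ffwd -0.4 Fleft 0.2 grip 8.0002860724926 0.009365202620746341
```

Call:
carry_out([
  [0, 0.2, 0, 0, 0, 0, 0],
  [0, 0.5, 0, 0, 0, 0, 0],
  [0, 0.8, 0, 0, 0, 0, 0],
  [0, 1.0, 0, 0, 0, 0, 0],
  [0, 1.0, 0, 0, 0, 0, 0],
  [0, 1.0, 0, 0, 0, 0, 0],
  [0, 1.0, 0, 0, 0, 0, 0],
  [0, 1.0, 0, 0, 0, 0, 0],
])

```text
time: 4.35
tool_pos: [0.573, 0.0536, 0.0518]
tool_rot: [3.142, 0.0, -2.82]
contact_force: [1.6, -1.7, -1.5]
opening: 0.01
grip_force: 8.0
```

Call:
carry_out([
  [0, 0.9, 0, 0, 0, 0, 0],
  [0, 0.8, 0, 0, 0, 0, 0],
  [0, 0.6, 0, 0, 0, 0, 0],
  [0, 0.4, 0, 0, 0, 0, 0],
  [0, 0.2, 0, 0, 0, 0, 0],
  [0, 0, 0, 0, 0, 0, 0],
  [0, 0, 0, 0, 0, 0, 0],
  [0, 0, 0, 0, 0, 0, 0],
])

```text
time: 5.02
tool_pos: [0.5643, 0.0794, 0.0517]
tool_rot: [3.142, 0.0, -2.821]
contact_force: [2.2, 0.6, 0.1]
opening: 0.0093
grip_force: 8.0
```

```bash
python3 -c "
from h import *
dk()
c=cam('top','t1.png')
im=c['image'];a=cv2.resize(im[120:320,140:460],(800,500),interpolation=cv2.INTER_CUBIC);cv2.imwrite('pics/t1z.png',a)
"
```

```text
t 5.02 tool [0.5643 0.0794 0.0517] yaw -2.821 dock x,y -0.2771 -0.0154 hdg deg 8.08 Ffwd -0.1 Fleft -2.3 grip 8.003057688474655 0.009258329735790969
```

View pics/t1z.png

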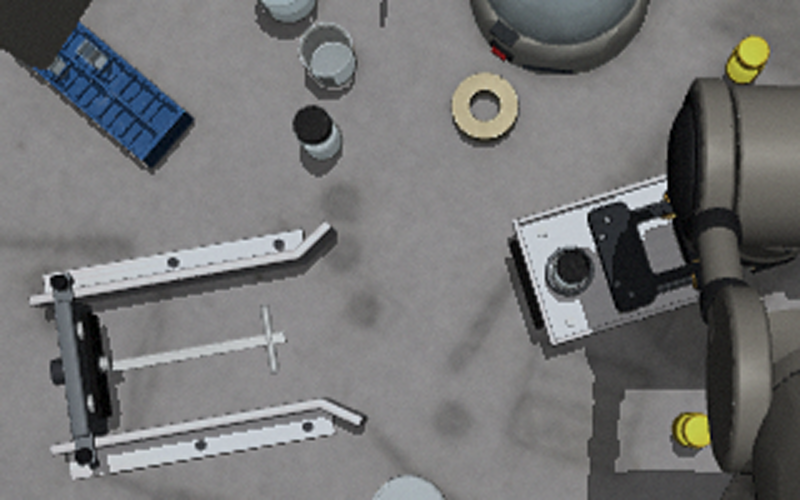

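The view shows the caddy's nose corners at zoom (515,222) and (551,345), the vial upright, and clear bench between the caddy and the dock mouth.

```bash
python3 -c "
from h import *
c=cam('top')
L=lambda x,y:(140+x/2.5,120+y/2.5)
a=onz(c,*L(515,222),.051)[:2];b=onz(c,*L(551,345),.051)[:2]
d=np.array([np.cos(DY),np.sin(DY)]);n=np.array([-d[1],d[0]])
for q in (a,b,(a+b)/2): print(q.round(4),((q-D)@d).round(4),((q-D)@n).round(4))
h=a-b;print(np.linalg.norm(h),np.degrees(np.arctan2(h[1],h[0]))+90-100.3)
s=robot.observe();y=s['tool_rot'][2];hh=np.array([np.sin(y),-np.cos(y)]);q=s['tool_pos'][:2]+.14*hh
print('expected nose mid from tool',((q-D)@d).round(4),((q-D)@n).round(4))
# vial cap / rails again
for u,v in [(300,262),(75,299),(322,400),(100,437)]:
  q=onz(c,*L(u,v),.045)[:2];print(((q-D)@d).round(4),((q-D)@n).round(4))
"
```

```text
[0.5724 0.2292] -0.1658 -0.0552
[0.48   0.2011] -0.177 0.0408
[0.5262 0.2151] -0.1714 -0.0072
0.09659265287093742 6.627638151918077
expected nose mid from tool -0.1732 -0.0007
0.0003 -0.0527
0.1745 -0.053
-0.0005 0.0533
0.1694 0.0536
```

Call:
carry_out([
  [0, 0.3, 0, 0, 0, 0, 0],
  [-0.05, 0.5, 0, 0, 0, -0.015, 0],
  [-0.06, 0.7, 0, 0, 0, -0.018, 0],
  [-0.06, 0.8, 0, 0, 0, -0.018, 0],
  [0, 0.9, 0, 0, 0, 0, 0],
  [0, 0.9, 0, 0, 0, 0, 0],
  [0, 0.9, 0, 0, 0, 0, 0],
  [0, 0.9, 0, 0, 0, 0, 0],
])

```text
time: 5.78
tool_pos: [0.5446, 0.1366, 0.0517]
tool_rot: [3.142, 0.0, -2.769]
contact_force: [2.7, 0.2, -0.4]
opening: 0.01
grip_force: 8.0
```

Call:
carry_out([
  [0, 0.9, 0, 0, 0, 0, 0],
  [0.06, 0.9, 0, 0, 0, 0.018, 0],
  [0.06, 0.9, 0, 0, 0, 0.018, 0],
  [0.06, 0.9, 0, 0, 0, 0.018, 0],
  [0.06, 0.9, 0, 0, 0, 0.018, 0],
  [0.06, 0.9, 0, 0, 0, 0.018, 0],
  [0.06, 0.9, 0, 0, 0, 0.018, 0],
  [0.06, 0.9, 0, 0, 0, 0.018, 0],
])

```text
time: 6.45
tool_pos: [0.5171, 0.2031, 0.0517]
tool_rot: [-3.141, -0.001, -2.896]
contact_force: [-0.3, -1.2, 0.1]
opening: 0.0097
grip_force: 8.0
```

Call:
carry_out([
  [0.06, 0.8, 0, 0, 0, 0.018, 0],
  [0.06, 0.7, 0, 0, 0, 0.018, 0],
  [0.05, 0.5, 0, 0, 0, 0.016, 0],
  [0.03, 0.3, 0, 0, 0, 0.01, 0],
  [0, 0.2, 0, 0, 0, 0, 0],
  [0, 0, 0, 0, 0, 0, 0],
  [0, 0, 0, 0, 0, 0, 0],
  [0, 0, 0, 0, 0, 0, 0],
])

```text
time: 7.12
tool_pos: [0.5101, 0.2261, 0.0516]
tool_rot: [-3.142, -0.001, -2.957]
contact_force: [-2.2, -1.0, 2.0]
opening: 0.0096
grip_force: 8.1
```

```bash
python3 -c "
from h import *
dk()
c=cam('top','t2.png')
im=c['image'];a=cv2.resize(im[180:320,140:340],(800,560),interpolation=cv2.INTER_CUBIC);cv2.imwrite('pics/t2z.png',a)
"
```

```text
t 7.12 tool [0.5101 0.2261 0.0516] yaw -2.957 dock x,y -0.1228 0.0069 hdg deg 0.26 Ffwd -0.6 Fleft 2.3 grip 8.054623156785965 0.009611862572168797
```

View pics/t2z.png

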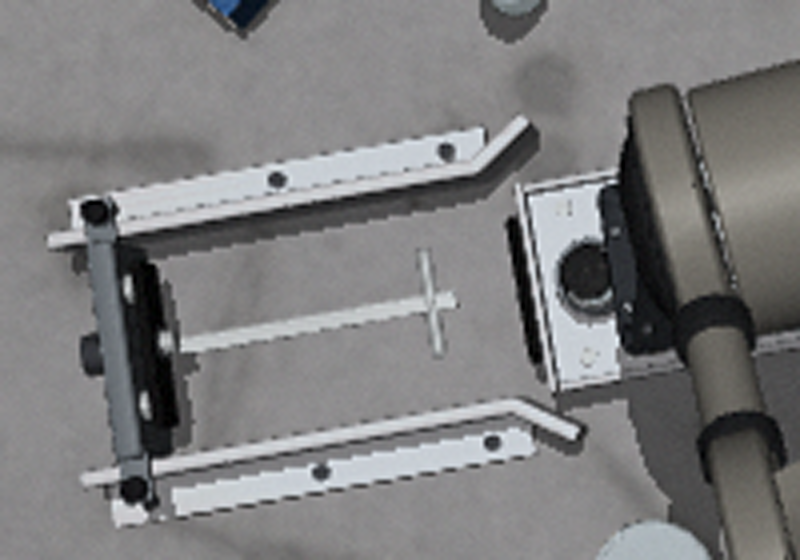

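The nose is just before the flare: its corners are at zoom (518,185) and (556,392), between the flare tips at (525,122) and (580,432). The caddy looks nearly parallel to the rails.

```bash
python3 -c "
from h import *
c=cam('top')
L=lambda x,y:(140+x/4,180+y/4)
d=np.array([np.cos(DY),np.sin(DY)]);n=np.array([-d[1],d[0]])
for nm,u,v,z in [('noseR',518,185,.051),('noseL',556,392,.051),('capmid',587,275,.092),('sideR',615,170,.044),('sideR0',527,184,.044),('sideL',620,380,.044),('railR',475,178,.045),('railR2',150,238,.045),('railL',517,398,.045),('railL2',200,454,.045),('padR',118,245,.057),('padL',150,450,.057),('padbaseR',160,262,.029),('padbaseL',182,425,.029),('silla',421,250,.002),('sillb',438,356,.002),('plunger',170,342,.043)]:
  q=onz(c,*L(u,v),z)[:2];print(nm,((q-D)@d*1e3).round(1),((q-D)@n*1e3).round(1))
"
```

```text
noseR -17.8 -46.3
noseL -20.7 52.9
capmid -47.0 4.3
sideR -63.8 -46.6
sideR0 -21.3 -46.9
sideL -50.6 52.0
railR 2.6 -53.7
railR2 160.2 -50.8
railL -1.5 52.5
railL2 150.4 54.2
padR 172.2 -48.5
padL 170.0 48.9
padbaseR 161.5 -40.5
padbaseL 161.5 38.8
silla 40.0 -28.2
sillb 39.4 24.8
plunger 157.9 -0.4
```

Call:
carry_out([
  [0.03, 0.3, 0, 0, 0, 0.009, 0],
  [0.03, 0.5, 0, 0, 0, 0.01, 0],
  [0.03, 0.6, 0, 0, 0, 0.01, 0],
  [0.03, 0.6, 0, 0, 0, 0.01, 0],
  [0, 0.7, 0, 0, 0, 0, 0],
  [0, 0.6, 0, 0, 0, 0, 0],
  [0, 0.4, 0, 0, 0, 0, 0],
  [0, 0.2, 0, 0, 0, 0, 0],
])

```text
time: 7.88
tool_pos: [0.5031, 0.2656, 0.0516]
tool_rot: [3.141, 0.0, -2.995]
contact_force: [-3.0, -1.3, 1.9]
opening: 0.0094
grip_force: 8.0
```

```bash
python3 -c "
from h import *
dk()
c=cam('top','t3.png')
im=c['image'];a=cv2.resize(im[180:320,140:340],(800,560),interpolation=cv2.INTER_CUBIC);cv2.imwrite('pics/t3z.png',a)
"
```

```text
t 7.88 tool [0.5031 0.2656 0.0516] yaw -2.995 dock x,y -0.0826 0.0054 hdg deg -1.93 Ffwd -0.8 Fleft 3.2 grip 8.046135753393173 0.009392284497590112
```

View pics/t3z.png

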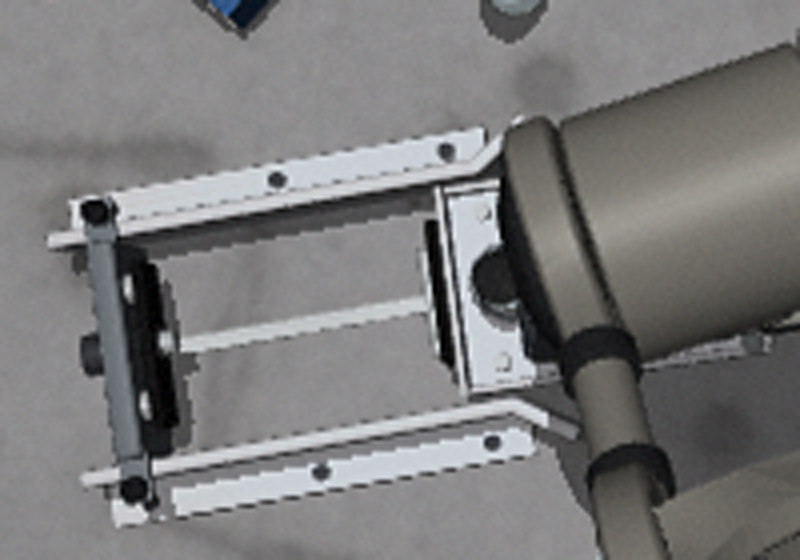

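The nose is inside the rails with no contact. Its corners are at zoom (437,188) and (464,396), about 2 mm from the right rail and 5 mm from the left, so I'll straighten it while rolling on.

Call:
carry_out([
  [-0.02, 0.2, 0, 0, 0, -0.005, 0],
  [-0.02, 0.4, 0, 0, 0, -0.006, 0],
  [-0.02, 0.6, 0, 0, 0, -0.006, 0],
  [-0.02, 0.6, 0, 0, 0, -0.006, 0],
  [-0.02, 0.6, 0, 0, 0, -0.006, 0],
  [-0.02, 0.6, 0, 0, 0, -0.004, 0],
  [0, 0.6, 0, 0, 0, 0, 0],
  [0, 0.6, 0, 0, 0, 0, 0],
])

```text
time: 8.6
tool_pos: [0.4976, 0.307, 0.0518]
tool_rot: [3.141, 0.001, -2.963]
contact_force: [-1.4, -0.5, 0.2]
opening: 0.0094
grip_force: 8.0
```

```bash
python3 -c "
from h import *
dk()"
```

```text
t 8.6 tool [0.4976 0.307  0.0518] yaw -2.963 dock x,y -0.0409 0.0045 hdg deg -0.09 Ffwd -0.3 Fleft 1.5 grip 7.999711185693741 0.009433953768608512
```

Call:
carry_out([
  [0, 0.6, 0, 0, 0, 0, 0],
  [0, 0.6, 0, 0, 0, 0, 0],
  [0, 0.6, 0, 0, 0, 0, 0],
  [0, 0.6, 0, 0, 0, 0, 0],
  [0, 0.6, 0, 0, 0, 0, 0],
  [0, 0.6, 0, 0, 0, 0, 0],
  [0, 0.5, 0, 0, 0, 0, 0],
  [0, 0.3, 0, 0, 0, 0, 0],
])

```text
time: 9.27
tool_pos: [0.4897, 0.3504, 0.0517]
tool_rot: [3.141, 0.0, -2.963]
contact_force: [-0.6, -0.2, -0.6]
opening: 0.0096
grip_force: 8.0
```

Call:
carry_out([
  [0, 0.2, 0, 0, 0, 0, 0],
  [0, 0.1, 0, 0, 0, 0, 0],
  [0, 0, 0, 0, 0, 0, 0],
  [0, 0, 0, 0, 0, 0, 0.05],
  [0, 0, 0, 0, 0, 0, 0.2],
  [0, 0, 0, 0, 0, 0, 0.22],
  [0, 0, 0, 0, 0, 0, 0.22],
  [0, 0, 0, 0, 0, 0, 0.22],
])

```text
time: 9.93
tool_pos: [0.4894, 0.3524, 0.0519]
tool_rot: [3.141, 0.0, -2.964]
contact_force: [-0.4, 0.6, 0.2]
opening: 0.0201
grip_force: 0.0
```

```bash
python3 -c "
from h import *
dk();print(robot.observe()['contact_force'])
c=cam('wrist','w4.png')
t=cam('top')
a=cv2.resize(t['image'][180:320,140:340],(400,280),interpolation=cv2.INTER_CUBIC)
o=np.zeros((480,800,3),np.uint8);o[:300,:400]=cv2.resize(c['image'],(400,300));o[:280,400:]=a;cv2.imwrite('pics/m4.png',o[:300])
"
```

```text
t 9.93 tool [0.4894 0.3524 0.0519] yaw -2.964 dock x,y 0.0052 0.0044 hdg deg -0.11 Ffwd 0.7 Fleft 0.3 grip 0.0 0.020055566281260536
[-0.37063346  0.59455407  0.18065949]
```

View pics/m4.png

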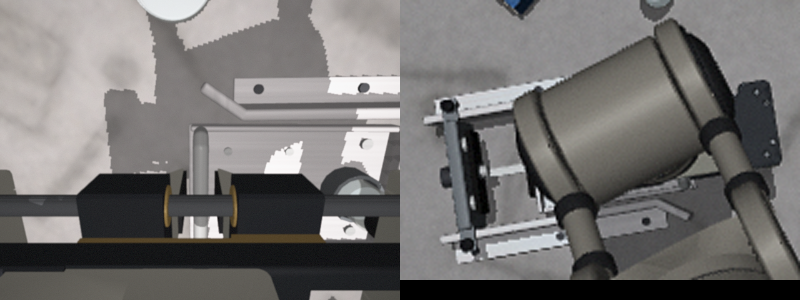

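Call:
carry_out([
  [0, 0.2, 0, 0, 0, 0, 0.22],
  [0, 0.3, 0, 0, 0, 0, 0.22],
  [0, 0.4, 0, 0, 0, 0, 0.22],
  [0, 0.4, 0, 0, 0, 0, 0.22],
  [0, 0.4, 0, 0, 0, 0, 0.22],
  [0, 0.4, 0, 0, 0, 0, 0.22],
  [0, 0.3, 0, 0, 0, 0, 0.22],
  [0, 0.2, 0, 0, 0, 0, 0.22],
])

```text
time: 10.7
tool_pos: [0.4844, 0.3787, 0.0517]
tool_rot: [3.141, 0.0, -2.963]
contact_force: [-0.2, -0.1, 1.0]
opening: 0.02
grip_force: 0.2
```

```bash
python3 -c "
from h import *
dk()"
```

```text
t 10.7 tool [0.4844 0.3787 0.0517] yaw -2.963 dock x,y 0.0319 0.0046 hdg deg -0.06 Ffwd -0.1 Fleft 0.2 grip 0.1650989893823862 0.02004473895024718
```

Call:
carry_out([
  [0, 0.15, 0, 0, 0, 0, 0.22],
  [0, 0.15, 0, 0, 0, 0, 0.22],
  [0, 0.15, 0, 0, 0, 0, 0.22],
  [0, 0.15, 0, 0, 0, 0, 0.22],
  [0, 0.1, 0, 0, 0, 0, 0.22],
  [0, 0.1, 0, 0, 0, 0, 0.22],
  [0, 0.0, 0, 0, 0, 0, 0.22],
  [0, 0.0, 0, 0, 0, 0, 0.22],
])

```text
time: 11.37
tool_pos: [0.4832, 0.3861, 0.0518]
tool_rot: [3.141, 0.0, -2.963]
contact_force: [0.6, -0.9, 1.0]
opening: 0.0199
grip_force: 0.5
```

```bash
python3 -c "
from h import *
dk()"
```

```text
t 11.37 tool [0.4832 0.3861 0.0518] yaw -2.963 dock x,y 0.0395 0.0045 hdg deg -0.09 Ffwd -1.0 Fleft -0.4 grip 0.4976879619061947 0.019872605389348368
```

Call:
carry_out([
  [0, 0.1, 0, 0, 0, 0, 0.22],
  [0, 0.1, 0, 0, 0, 0, 0.22],
  [0, 0.1, 0, 0, 0, 0, 0.22],
  [0, 0.1, 0, 0, 0, 0, 0.22],
  [0, 0.1, 0, 0, 0, 0, 0.22],
  [0, 0.0, 0, 0, 0, 0, 0.22],
  [0, 0.0, 0, 0, 0, 0, 0.22],
  [0, 0.0, 0, 0, 0, 0, 0.22],
])

```text
time: 12.03
tool_pos: [0.4822, 0.391, 0.0517]
tool_rot: [3.141, -0.0, -2.963]
contact_force: [0.2, -0.1, 0.3]
opening: 0.0206
grip_force: 0.0
```

```bash
python3 -c "
from h import *
dk()"
```

```text
t 12.03 tool [0.4822 0.391  0.0517] yaw -2.963 dock x,y 0.0445 0.0046 hdg deg -0.09 Ffwd -0.1 Fleft -0.2 grip 0.0 0.020560170404333132
```

Call:
carry_out([
  [0, 0.1, 0, 0, 0, 0, 0.22],
  [0, 0.1, 0, 0, 0, 0, 0.22],
  [0, 0.1, 0, 0, 0, 0, 0.22],
  [0, 0.1, 0, 0, 0, 0, 0.22],
  [0, 0.1, 0, 0, 0, 0, 0.22],
  [0, 0.0, 0, 0, 0, 0, 0.22],
  [0, 0.0, 0, 0, 0, 0, 0.22],
  [0, 0.0, 0, 0, 0, 0, 0.22],
])

```text
time: 12.7
tool_pos: [0.4814, 0.3958, 0.0517]
tool_rot: [3.142, 0.0, -2.963]
contact_force: [0.6, -0.2, -0.2]
opening: 0.0201
grip_force: 0.0
```

```bash
python3 -c "
from h import *
dk()
c=cam('wrist','w5.png')
s=cam('scene')
o=np.zeros((300,800,3),np.uint8);o[:,:400]=cv2.resize(c['image'],(400,300));o[:,400:]=cv2.resize(s['image'][160:280,160:320],(400,300),interpolation=cv2.INTER_CUBIC);cv2.imwrite('pics/m5.png',o)
"
```

```text
t 12.7 tool [0.4814 0.3958 0.0517] yaw -2.963 dock x,y 0.0493 0.0046 hdg deg -0.09 Ffwd -0.3 Fleft -0.5 grip 0.0 0.020117840329149265
```

View pics/m5.png

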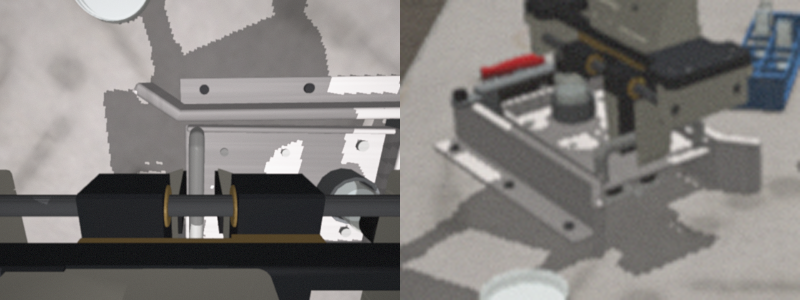

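The scene crop shows the caddy square between the rails with the vial upright. In the wrist crop the bar, at u≈197, lies close to the rear finger. I'll go on in small steps.

Call:
carry_out([
  [0, 0.1, 0, 0, 0, 0, 0.22],
  [0, 0.1, 0, 0, 0, 0, 0.22],
  [0, 0.1, 0, 0, 0, 0, 0.22],
  [0, 0.0, 0, 0, 0, 0, 0.22],
  [0, 0.0, 0, 0, 0, 0, 0.22],
  [0, 0.0, 0, 0, 0, 0, 0.22],
  [0, 0.0, 0, 0, 0, 0, 0.22],
  [0, 0.0, 0, 0, 0, 0, 0.22],
])

```text
time: 13.47
tool_pos: [0.4809, 0.3986, 0.0517]
tool_rot: [-3.142, -0.0, -2.963]
contact_force: [0.8, -1.2, 0.4]
opening: 0.0199
grip_force: 0.6
```

```bash
cat >> h.py <<'E'
def barpos():
    """bar u-position at row v=270 in wrist image: bright bar between dark finger edges"""
    c=cams.read_camera('wrist'); s=robot.observe()
    g=cv2.cvtColor(c['image'],cv2.COLOR_BGR2GRAY)[225:250].mean(0)
    print(g[270:380:4].astype(int)); 
E
python3 -c "
from h import *
dk();barpos();dk()
g=cv2.cvtColor(cv2.imread('pics/w5.png'),cv2.COLOR_BGR2GRAY)[225:250].mean(0);print(g[270:380:4].astype(int))
g=cv2.cvtColor(cv2.imread('pics/w4.png'),cv2.COLOR_BGR2GRAY)[225:250].mean(0);print(g[270:380:4].astype(int))"
```

```text
t 13.47 tool [0.4809 0.3986 0.0517] yaw -2.963 dock x,y 0.0522 0.0045 hdg deg -0.09 Ffwd -1.3 Fleft -0.5 grip 0.6029576249420643 0.01993989378444505
[123 123 123 123 123 121 161 112 130 141 139 133 116 164 171 171 171 171
 170 169 160 159 161 169 169 169 168 168]
t 13.52 tool [0.4809 0.3986 0.0517] yaw -2.963 dock x,y 0.0522 0.0045 hdg deg -0.09 Ffwd -2.2 Fleft -0.1 grip 0.6251232884824276 0.020279560264229272
[124 124 124 123 123 124 123 155 117 123 134 144 135 128 112 173 171 172
 172 171 171 160 159 160 169 169 169 169]
[125 124 125 125 126 126 125 125 125 173 105 127 138 143 134 123 151 171
 172 172 171 171 165 159 160 164 169 169]
```

Call:
carry_out([
  [0, 0.1, 0, 0, 0, 0, 0.22],
  [0, 0.1, 0, 0, 0, 0, 0.22],
  [0, 0.0, 0, 0, 0, 0, 0.22],
  [0, 0.0, 0, 0, 0, 0, 0.22],
  [0, 0.0, 0, 0, 0, 0, 0.22],
  [0, 0.0, 0, 0, 0, 0, 0.22],
  [0, 0.0, 0, 0, 0, 0, 0.22],
  [0, 0.0, 0, 0, 0, 0, 0.22],
])

```text
time: 14.18
tool_pos: [0.4806, 0.4006, 0.0517]
tool_rot: [-3.141, -0.0, -2.963]
contact_force: [0.7, -3.5, 0.5]
opening: 0.0204
grip_force: 1.8
```

```bash
python3 -c "
from h import *
barpos();dk()"
```

```text
[124 124 123 124 123 119 159 115 131 142 139 133 114 168 171 171 171 171
 171 169 160 159 162 170 169 168 168 168]
t 14.23 tool [0.4806 0.4006 0.0517] yaw -2.963 dock x,y 0.0542 0.0045 hdg deg -0.09 Ffwd -3.2 Fleft -0.1 grip 1.8581729382276535 0.020322961892464277
```

Call:
carry_out([
  [0, 0.1, 0, 0, 0, 0, 0.22],
  [0, 0.0, 0, 0, 0, 0, 0.22],
  [0, 0.0, 0, 0, 0, 0, 0.22],
  [0, 0.0, 0, 0, 0, 0, 0.22],
  [0, 0.0, 0, 0, 0, 0, 0.22],
  [0, 0.0, 0, 0, 0, 0, 0.22],
  [0, 0.0, 0, 0, 0, 0, 0.22],
  [0, 0.0, 0, 0, 0, 0, 0.22],
])

```text
time: 14.9
tool_pos: [0.4804, 0.4013, 0.0517]
tool_rot: [-3.141, -0.0, -2.963]
contact_force: [1.9, -6.2, 0.5]
opening: 0.0203
grip_force: 2.6
```

Call:
carry_out([
  [0, 0.1, 0, 0, 0, 0, 0.22],
  [0, 0.0, 0, 0, 0, 0, 0.22],
  [0, 0.0, 0, 0, 0, 0, 0.22],
  [0, 0.0, 0, 0, 0, 0, 0.22],
  [0, 0.0, 0, 0, 0, 0, 0.22],
  [0, 0.0, 0, 0, 0, 0, 0.22],
  [0, 0.0, 0, 0, 0, 0, 0.22],
  [0, 0.0, 0, 0, 0, 0, 0.22],
])

```text
time: 15.57
tool_pos: [0.4804, 0.4019, 0.0517]
tool_rot: [-3.14, -0.0, -2.963]
contact_force: [2.1, -6.9, 1.1]
opening: 0.0203
grip_force: 3.5
```

```bash
python3 -c "
from h import *
barpos();dk()"
```

```text
[124 123 124 123 123 120 157 117 132 143 137 132 112 172 172 171 171 171
 170 167 160 159 163 169 169 168 168 168]
t 15.62 tool [0.4804 0.4018 0.0517] yaw -2.963 dock x,y 0.0555 0.0045 hdg deg -0.09 Ffwd -6.4 Fleft -1.0 grip 3.487658053636551 0.019835298933715013
```

Call:
carry_out([
  [0, -0.1, 0, 0, 0, 0, 0.22],
  [0, -0.1, 0, 0, 0, 0, 0.22],
  [0, -0.1, 0, 0, 0, 0, 0.22],
  [0, -0.1, 0, 0, 0, 0, 0.22],
  [0, -0.1, 0, 0, 0, 0, 0.22],
  [0, -0.1, 0, 0, 0, 0, 0.22],
  [0, -0.1, 0, 0, 0, 0, 0.22],
  [0, 0.0, 0, 0, 0, 0, 0.22],
])

```text
time: 16.28
tool_pos: [0.4813, 0.3959, 0.0518]
tool_rot: [3.141, 0.0, -2.963]
contact_force: [0.5, 0.3, 0.4]
opening: 0.0205
grip_force: 0.0
```

```bash
python3 -c "
from h import *
barpos();dk()"
```

```text
[123 124 124 123 123 124 121 158 107 124 135 144 135 127 117 172 172 172
 171 171 171 160 159 160 169 169 169 169]
t 16.33 tool [0.4813 0.3959 0.0518] yaw -2.963 dock x,y 0.0495 0.0046 hdg deg -0.09 Ffwd -0.5 Fleft -0.4 grip 0.0 0.019894550944415217
```

Call:
carry_out([
  [0, -0.15, 0, 0, 0, 0, 0.3],
  [0, -0.1, 0, 0, 0, 0, 0.4],
  [0, 0, 0, 0, 0, 0, 0.4],
  [0, 0, -0.4, 0, 0, 0, 0.4],
  [0, 0, -0.8, 0, 0, 0, 0.4],
  [0, 0, -1.2, 0, 0, 0, 0.4],
  [0, 0, -1.8, 0, 0, 0, 0.4],
  [0, 0, -2.0, 0, 0, 0, 0.4],
])

```text
time: 17.0
tool_pos: [0.4817, 0.3932, 0.115]
tool_rot: [-3.141, -0.0, -2.963]
contact_force: [0.1, 0.9, 0.0]
opening: 0.0367
grip_force: 0.0
```

Call:
carry_out([
  [0, 0, -2.5, 0, 0, 0, 0.4],
  [0, 0, -2.5, 0, 0, 0, 0.4],
  [0, -1.0, -2, 0, 0, 0, 0.4],
  [0, -2.5, -1, 0, 0, 0, 0.4],
  [0, -3.5, 0, 0, 0, 0, 0.4],
  [0, -3.5, 0, 0, 0, 0, 0.4],
  [0, -3.5, 0, 0, 0, 0, 0.4],
  [0, -3.5, 0, 0, 0, 0, 0.4],
])

```text
time: 17.67
tool_pos: [0.513, 0.2198, 0.1954]
tool_rot: [3.141, 0.002, -2.963]
contact_force: [0.1, 0.8, 0.2]
opening: 0.0372
grip_force: 0.0
```

Call:
carry_out([
  [0, -3.5, 0, 0, 0, 0, 0.4],
  [0, -3.5, 0, 0, 0, 0, 0.4],
  [0, -3.5, 0, 0, 0, 0, 0.4],
  [0, -3.5, 0, 0, 0, 0, 0.4],
  [0, -2.5, 0, 0, 0, 0, 0.4],
  [0, -1, 0, 0, 0, 0, 0.4],
  [0, 0, 0, 0, 0, 0, 0.4],
  [0, 0, 0, 0, 0, 0, 0.4],
])

```text
time: 18.33
tool_pos: [0.5439, 0.0492, 0.1944]
tool_rot: [3.141, 0.001, -2.964]
contact_force: [-0.4, 0.0, 0.0]
opening: 0.0369
grip_force: 0.0
```

```bash
python3 -c "
from h import *
dk();c=cam('top','tf.png');im=c['image']
d=np.array([np.cos(DY),np.sin(DY)]);n=np.array([-d[1],d[0]])
# expected: dark cap disc of vial at origin+75 along dock axis, z .092
for ox in (.045,.049,.053):
  q=D+(ox+.075)*d; print('cap exp',ox,np.round(proj(c,[*q,.092]),1))
g=cv2.cvtColor(im,cv2.COLOR_BGR2GRAY)
u,v=map(int,proj(c,[*(D+.124*d),.092]))
m=(g[v-14:v+15,u-14:u+15]<60).astype(np.uint8)
k,_,st,ce=cv2.connectedComponentsWithStats(m)
for i in range(1,k):
  if st[i,4]>20:
    w=ce[i]+[u-14,v-14];q=onz(c,*w,.092)[:2];print(st[i],w,((q-D)@d).round(4),((q-D)@n).round(4), pt(c,*w).round(3))
# bar: depth points at z~.06
H=[(pt(c,u,v)) for u in range(225,290) for v in range(215,290)]
H=np.array([p for p in H if .056<p[2]<.075]);r=H[:,:2]-D;x=r@d;k=(x>-.03)&(x<.04);print('bar',k.sum(),np.median(x[k]).round(4),np.ptp((r@n)[k]).round(3),np.mean((r@n)[k]).round(4))
"
```

```text
t 18.33 tool [0.5439 0.0492 0.1944] yaw -2.964 dock x,y -0.3028 0.005 hdg deg -0.15 Ffwd 0.1 Fleft 0.4 grip 0.0 0.036875713906105105
cap exp 0.045 [195.4 261.5]
cap exp 0.049 [193.2 261.9]
cap exp 0.053 [191.  262.2]
[  0   0   7  29 136] [181.125      262.69852941] 0.1459 -0.0021 [0.466 0.539 0.051]
[  5   0  18  29 201] [192.97512438 260.42288557] 0.1241 -0.0026 [0.469 0.504 0.094]
bar 278 0.0128 0.097 -0.0025
```

```bash
python3 -c "
from cell import robot
print(robot.hand_in())"
```

```text
the job is handed in; nothing more can be done
None
```

The job is handed in at 18.3 s: the caddy stands in the dock by itself, about 8–9 mm past the sill after a push that reached about 7 N, with the vial upright, and I touched no other glassware. I inferred the pressed-in plunger from the caddy's position and the push force, and the trailing castors from about 93 mm of straight pushing; I did not see either directly.

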